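# Pin the wing onto a bench splash screen

## Robot

A 6-joint arm with a two-finger parallel gripper is mounted at the origin on a cart in front of the work surface, level with it; the furniture and walls round the work are solid. World frame = base frame: x ahead of the robot, y to its left, z up, the work surface at z = 0. Lengths are in m, angles in degrees, forces in N, time in s.
With the tool pointing down it reaches from about 0.35 to 0.975 m from the base axis. Payload 7.1 kg.
Tool frame: the origin (TCP) lies between the finger pads; the fingertips stand 17 mm ahead of it and the grasp point (between the pads) lies 2 mm behind it; z points along the fingers, y is the line along which they close (so a half turn about z gives the same grasp; the last joint's range is limited). The gripper opens to 88 mm and grips with 3 to 60 N. Pads are 20 mm wide; open, the fingers measure 115 mm over their backs; the gripper's body (75 mm by 178 mm) begins 61 mm behind the grasp point.
Start: joints at [-73.854, 24.242, 93.386, -0, 62.372, -1.089], TCP at [0.185, -0.597, 0.24] pointing down, gripper open.
Joint ranges: [-172.04, 172.04], [-51.8, 120.97], [4.93, 147.93], [-75.15, 255.16], [6.16, 154.13], [-145.62, 145.62]. Speed limits (degrees/s): [136.94, 136.94, 172.46, 180, 180, 180].

## Interface

Orientations are given as a 3x3 rotation matrix whose columns are the frame's x, y, z axes.
In Python, from station import status, grab_frame, get_calibration, robot gives the robot as it stands. The module is installed in compiled form; this text tells all that it offers.
- The arm moves only by the shell command python3 -m inch 'ROWS' [FORCE]. ROWS is JSON, a list of rows, each a list of 7 numbers: the shift along the tool's x, y, z in cm, then the turn, a rotation vector about the tool's x, y, z in rad, then the closure, from -1 (fully open) to 1 (shut). A call has 1 to 8 rows; each row shifts and turns the commanded pose from where the row before left it, along the tool's axes as they then stand; what a row does not reach is not made up. A row lasts 1/8 s, in which the tool goes at most 62.5 mm and 10.7 degrees, less where a joint would pass 70% of its speed; a pose out of reach is approached as far as the arm can. A call is refused whole if a number of a shift passes 6.25 or a number of a turn 0.188, either way. A call with a gripper value outside its range is refused whole. The fingers move at their own pace and stop on an object; FORCE is the grip in N (left out, the last holds). Time passes only in rows, so rows that do not move let the fingers close. It gives the time, the measured TCP pose, the force, the opening and the grip force at its end, in the units of the state.
- status.get_obs(): the state, without advancing time (a new reading comes with each control period).
- grab_frame(name): name is "side" or "top"; returns (picture, depth): 400x640x3 uint8, red, green, blue; 400x640 float32, m along the optical axis (not along the pixel's ray), 0 where there is no reading.
- get_calibration(name): a dict with "fovy" (degrees; the focal length in pixels is half the picture's height over the tangent of half this angle, whatever the lens; pixels are square), "cx", "cy" (the principal point, pixels), "position" and "orientation" of the camera in the world. Camera axes: x right, y down, z forward; pixel columns grow to the right and rows downward; lengths in m; the calibration is good to about 2 mm. A picture is of the moment at which its call begins. get_calibration takes no time and is no camera call.
- robot.hand_in(): hands the job in; it is judged then, once.
The state is a dict: "clock": time; "q": joint angles; "dq": joint speeds; "joint_efforts": joint torques, N m; "eef_pos": TCP position; "eef_rot": TCP orientation; "force": force on the tool from outside, world axes, zero at the start; "wrist_torque": the same for the moment, N m; "opening": opening from 0.0 (shut) to 1.0 (fully open); "gripper_force": force on a finger pad.
Only numpy, scipy, OpenCV 4.12 (cv2) and the standard library are available. Lean on these libraries where they do the work, as an engineer would, in place of code of your own. Each camera call takes 0.05 s, during which the arm holds its last target. There are 200 camera calls.

## Task

Put the bench splash screen together: bring the loose wing up to the fixed screen so that the barrel of its hinge leaf lies between the screen's two barrels and their holes line up, then take the hinge pin out of its socket on the screen's base and thread it down through all three barrels until its head is fully home. Work gently by feel, never forcing wing or pin; leave the wing standing upright on its foot and the other things on the bench where they are.

Things in the scene. Friction and masses are not known exactly. Their poses are not given: they have to be found in the camera images.
- screen: Fixed main screen: clear pane in an aluminium frame, 180 mm wide (y), 12 mm thick (x), top at z = 148 mm, on a flat grey base (x -70 to 25, y -90 to 90, 17 high). Origin on the bench under the pane's centre; y runs along the pane to its hinge end. There two steel barrels (outer diameter 26 mm, bore 11.5 mm, 1 mm bevel on top) stand on the upright axis x = 0, y = 118: z 66 to 86 and 126 to 148 mm.
- hinge_top (a point): Centre of the upper mouth of the screen's upper barrel, on the hinge axis, 148 mm above the bench; axes as screen.
- cradle (a point): Between the screen's barrels (gap 40 mm, its middle is this point, on the hinge axis; axes as screen): a steel V-shaped cradle on the screen's edge, 100 degrees, open to +y, 30 mm across. It catches the wing's barrel when this is pushed in along -y; bottomed in the V, the barrel is centred in x and 0.8 mm past the axis, near enough for the pin.
- socket (a point): Mouth of the pin's parking socket, a boss of diameter 28 mm on the screen's base, in front of the pane; 43 mm above the bench, 26 mm deep.
- wing: Loose wing: clear pane 150 mm wide (y), top at z = 148 mm, on a grey foot (x -45 to 45, y -66 to 78, 10 high); 0.5-0.8 kg; Origin on the bench under the pane's centre. Past its -y edge a hinge leaf carries one steel barrel (outer diameter 26, bore 11.5, z 90 to 122 mm) at x = 0, y -116 to -100 mm: the leaf is screwed fast in slots, its setting varies and is not measured.
- wing_grip (a point): Middle of the top edge of the wing's top rail (12 mm wide along the wing's x, 22 mm high), the place to grip it from above, over its centre of mass; axes as wing. In place, the wing stands in line with the screen, axes parallel.
- pin: Steel hinge pin, 0.09 kg, upright in the socket at the start. Shank of diameter 10 mm, 100 mm long, foot edge bevelled 0.6 mm; then a flange of diameter 28 mm (z 100 to 104) and a knurled dark head of diameter 22 mm (z 104 to 130). Origin: centre of the foot end; z towards the head. Fully home, the flange lies on the upper barrel, the foot 48 mm above the bench; 0.75 mm play all round.
- beaker: Glass beaker, 72 mm wide, 89 mm high, a bystander; origin under its centre.
- bottle_black: Amber sample bottle with black cap, 51 mm wide, 109 mm high, a bystander behind the screens; origin under its centre.
- bottle_white: Amber sample bottle with white cap, 51 mm wide, 109 mm high, a bystander behind the screens; origin under its centre.
- dropper: Small white dropper bottle, 31 mm wide, 62 mm high, a bystander in front of the screen; origin under its centre.
- timer: White bench timer, 66 by 66 by 21 mm, a bystander; origin under its centre.
- impinger_flask: Small flask with a tall glass tube and a rubber bulb, 77 by 115 by 330 mm, a bystander to the right; origin under its centre.
There are look-alikes about, which are no part of the job. Leave any green or orange look-alike of the pin alone.

How it is judged (in metres and radians):
On the way, in this order (a step that is already met when the one before it is completed fails the run):
1. the wing stands in line with the screen, its barrel up at the screen's barrels (y of hinge_top in the frame of wing between -0.1175 and -0.0985 m and x of hinge_top in the frame of wing between -0.006 and 0.006 m and angle between wing's own z axis and vertical below 0.06 rad), for 0.2 s.
2. the pin is threaded through all three barrels and its head is home (z of pin in the frame of hinge_top below -0.0975 m and horizontal distance between pin and hinge_top below 0.003 m), for 0.2 s.
At the end, for the whole second after the job is handed in: Pin upright (0.06 rad) on the hinge axis (3 mm), flange within 2.5 mm of the upper barrel, passing through the wing's barrel (within 4 mm of the wing's middle plane, 98.5 to 117.5 mm from its origin along the wing); wing upright on its foot; all at rest (all of step 2 and angle between the z axis of pin and the z axis of screen, either way round below 0.06 rad and y of pin in the frame of wing between -0.1175 and -0.0985 m and x of pin in the frame of wing between -0.004 and 0.004 m and angle between wing's own z axis and vertical below 0.06 rad and height (world z) of wing below 0.005 m and linear speed of each of wing, pin below 0.02 m/s); the robot touches nothing.
It fails at once if the wing is forced against the screen (over 20 N) (contact force between wing and screen above 20 N).
It fails at once if the pin is forced against the screen (over 40 N) (contact force between pin and screen above 40 N).
It fails at once if the pin is forced against the wing (over 18 N) (contact force between pin and wing above 18 N).
It fails at once if the wing is tipped (angle between wing's own z axis and vertical above 0.35 rad).
It fails at once if a bystander is pushed about (over 20 mm) (distance of any of beaker, bottle_black, bottle_white, dropper, timer, impinger_flask from where it was at the start of the episode above 0.02 m).
It also fails if it takes over 54 s, if anything falls off the work surface, if the arm or the gripper's body presses on something with over 40 N, if the wrist force passes 120 N, or if a joint passes its speed limit or range.

## Working session

There is one attempt and no reset: what is moved stays moved. The work goes in short steps, Python scripts to look and compute and a shell command to move; the robot and the scene stay as the last step left them, time stands still between calls to the robot, and variables do not carry over. Pictures are saved under pics/ and viewed, at most 10 in all, crops included, and the job is handed in when it is done.

```bash
mkdir -p pics
cat > h.py <<'E'
import numpy as np,cv2
from station import status,grab_frame,get_calibration,robot
def cloud(name):
    im,d=grab_frame(name); c=get_calibration(name); f=200/np.tan(np.radians(c["fovy"])/2)
    v,u=np.mgrid[0:400,0:640]; P=np.stack([(u-c["cx"])/f*d,(v-c["cy"])/f*d,d],-1)
    W=P@np.array(c["orientation"]).T+np.array(c["position"]); W[d<=0]=np.nan
    return im,d,W
def proj(name,p):
    c=get_calibration(name); f=200/np.tan(np.radians(c["fovy"])/2)
    q=(np.atleast_2d(p)-np.array(c["position"]))@np.array(c["orientation"]); return q[:,:2]/q[:,2:]*f+[c["cx"],c["cy"]]
E
python3 - <<'E'
from h import *
o=status.get_obs(); print(o)
for n in("top","side"):
    im,d,W=cloud(n); np.savez("/tmp/%s0.npz"%n,im=im,d=d,W=W); print(n,get_calibration(n))
    cv2.imwrite(f"pics/{n}0.png",im[...,::-1])
E
```

```text
{'clock': 0.0, 'q': array([-7.38530812e+01,  2.42831265e+01,  9.34307107e+01,  6.24628437e-04,
        6.23719273e+01, -1.08918700e+00]), 'dq': array([-0.01402386,  0.10484967, -0.03925818, -0.07690949, -0.01254719,
       -0.02049376]), 'joint_efforts': array([-9.14114139e-05, -5.44631588e+01, -2.73662406e+01,  6.44624582e-02,
        2.27647321e-02, -1.56704932e-04]), 'eef_pos': array([ 0.18507019, -0.5964253 ,  0.23892084]), 'eef_rot': array([[ 9.55093336e-01,  2.96304834e-01, -4.07005042e-04],
       [ 2.96305111e-01, -9.55092250e-01,  1.44051149e-03],
       [ 3.81031564e-05, -1.49642060e-03, -9.99998880e-01]]), 'force': array([-0.09201068, -0.67708316, -1.1027153 ]), 'wrist_torque': array([0.02274464, 0.01127095, 0.02581135]), 'gripper_force': 0.0, 'opening': 0.9991399787152307}
top {'fovy': 42.9550970317324, 'cx': 327.63691299400256, 'cy': 192.78223769865076, 'position': array([0.29656957, 0.06097708, 1.37846223]), 'orientation': array([[-0.02380318, -0.99190487,  0.12473224],
       [-0.99971532,  0.0234124 , -0.00459812],
       [ 0.00164061, -0.12480619, -0.99217978]])}
side {'fovy': 52.05715091956624, 'cx': 320.969114113502, 'cy': 201.2376553017854, 'position': array([0.48505975, 0.95002275, 0.66014469]), 'orientation': array([[-0.99931474,  0.03447647, -0.01346907],
       [ 0.02956558,  0.52456209, -0.85085868],
       [-0.02226924, -0.85067384, -0.52522195]])}
```

View pics/top0.png

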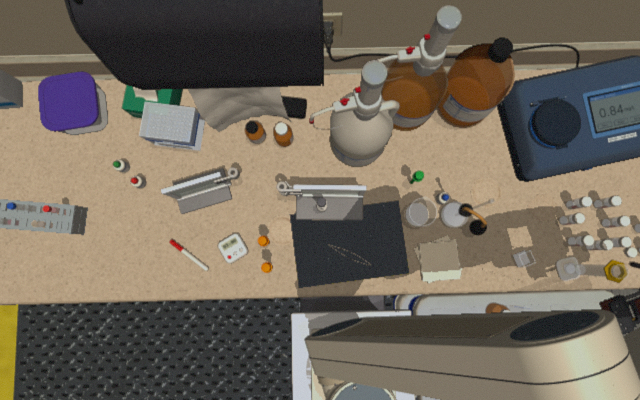

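View pics/side0.png

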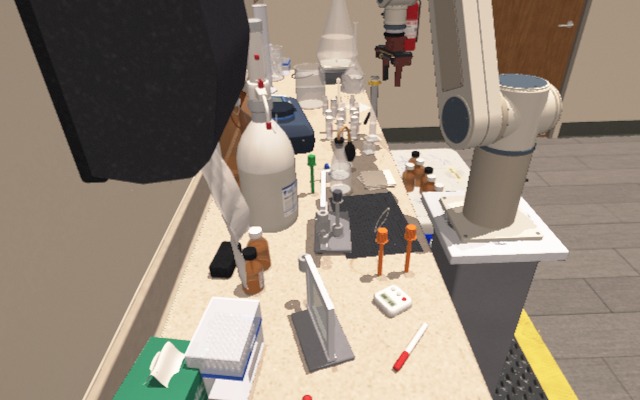

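The top view shows the fixed screen at about (330,190) with its hinge end at (285,188), and the loose wing at (200,185) with its barrel at (235,173).

Pin candidates:
- Dark-headed steel pin in the socket on the grey base, (321,203). This is my choice.
- Green look-alike at (419,176).
- Orange look-alikes at (263,240) and (266,267).

The side view shows the same pin at (337,200).

Run:
```python
from h import *
D=np.load("/tmp/top0.npz"); im,W=D["im"],D["W"]
cr=im[145:225,155:375]; cv2.imwrite("pics/crop1.png",cv2.resize(cr[...,::-1],None,fx=3.6,fy=3.6,interpolation=cv2.INTER_CUBIC))
z=W[...,2]
def line(u0,u1,v0,v1,lo,hi,name):
    m=np.zeros(z.shape,bool); m[v0:v1,u0:u1]=1; m&=(z>lo)&(z<hi)
    p=W[m]; vx,vy,x,y=cv2.fitLine(p[:,:2].astype(np.float32),cv2.DIST_HUBER,0,.001,.001).ravel()
    s=(p[:,:2]-[x,y])@[vx,vy]; n=(p[:,:2]-[x,y])@[-vy,vx]
    a,b=np.percentile(s,[1,99]); print(name,len(p),"z",np.median(p[:,2]),"ends",[x+a*vx,y+a*vy],[x+b*vx,y+b*vy],"len",b-a,"width",np.percentile(n,[2,98]),"ang",np.degrees(np.arctan2(vy,vx)))
line(292,372,178,205,.138,.16,"screen")
line(155,230,165,205,.138,.16,"wing")
def blob(u0,u1,v0,v1,lo,hi,name):
    m=np.zeros(z.shape,bool); m[v0:v1,u0:u1]=1; m&=(z>lo)&(z<hi); p=W[m]
    print(name,len(p),np.median(p,0),p.min(0),p.max(0))
blob(275,292,175,200,.135,.16,"hinge")
blob(224,245,160,185,.105,.135,"wbarrel")
blob(312,332,190,218,.135,.165,"pinhead")
```

```text
screen 467 z 0.14672707356304882 ends [np.float64(0.46338474564833865), np.float64(-0.03647267563308257)] [np.float64(0.46634451672278654), np.float64(0.13972632693703285)] len 0.17622386497210088 width [-0.00857505  0.03864442] ang 89.037636
wing 332 z 0.14663100287638964 ends [np.float64(0.4649848762712004), np.float64(0.46114610291151636)] [np.float64(0.5044023137755779), np.float64(0.318800559304195)] len 0.14770235933803716 width [-0.00540309  0.00708526] ang -74.52185
hinge 96 [0.4679882  0.1664421  0.14670628] [0.45800209 0.14448987 0.13602521] [0.48400523 0.18143839 0.15369453]
wbarrel 106 [0.50880339 0.29530245 0.12050456] [0.49328535 0.27943956 0.10504137] [0.52547902 0.3138463  0.12833538]
pinhead 72 [0.43143843 0.07197023 0.14557902] [0.42017555 0.06211648 0.13533962] [0.44253501 0.08180093 0.15305531]
```

View pics/crop1.png

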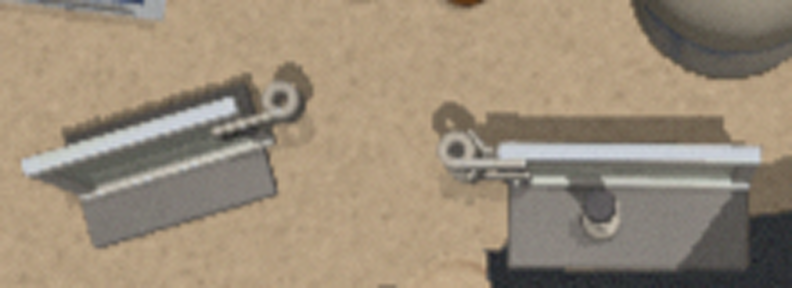

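Crop: dark-headed pin at crop (600,207) in its boss on the grey base. The screen's barrel is at crop (457,150) and the wing's barrel at crop (283,100), so the choice is confirmed. Next I'll refine the poses.

```bash
cat >> h.py <<'E'
def sel(W,cx,cy,r,lo,hi):
    with np.errstate(invalid="ignore"): return (np.hypot(W[...,0]-cx,W[...,1]-cy)<r)&(W[...,2]>lo)&(W[...,2]<hi)
def rows(d,o=None):
    "world metres -> tool cm"
    o=o or status.get_obs(); return np.round(np.array(o["eef_rot"]).T@np.array(d)*100,2)
E
python3 - <<'E'
from h import *
for n in("top","side"):
    D=np.load(f"/tmp/{n}0.npz"); W=D["W"]; print(n)
    def rail(c,r,name,lo=.141,hi=.156):
        m=sel(W,*c,r,lo,hi)
        p=W[m]
        if len(p)<20: print(name,len(p)); return
        q=p[:,:2].astype(np.float32)
        for _ in range(3):
            vx,vy,x,y=cv2.fitLine(q,cv2.DIST_HUBER,0,.001,.001).ravel()
            k=abs((q-[x,y])@[-vy,vx])<.008; q=q[k]
        s=(q-[x,y])@[vx,vy]; a,b=np.percentile(s,[.5,99.5]); nn=np.percentile((q-[x,y])@[-vy,vx],[3,97])
        print(name,len(q),"z",np.median(p[:,2]).round(4),"mid",x+(a+b)/2*vx,y+(a+b)/2*vy,"len",b-a,"ang",np.degrees(np.arctan2(vy,vx)),nn)
    rail((.468,.052),.094,"screen"); rail((.485,.39),.085,"wing")
    for nm,c,r,lo,hi in (("hinge",(.467,.170),.016,.141,.156),("wbar",(.513,.286),.018,.116,.128),("pin",(.432,.072),.016,.139,.156)):
        p=W[sel(W,*c,r,lo,hi)]; 
        if len(p): print(nm,len(p),p.mean(0).round(4),((np.percentile(p,2,0)+np.percentile(p,98,0))/2).round(4),np.ptp(p,0).round(4))
E
```

```text
top
screen 377 z 0.1468 mid 0.4657870681129777 0.05040125828808765 len 0.17865369826555252 ang 88.30052 [-0.00670304  0.00533576]
wing 317 z 0.1468 mid 0.48506448257690893 0.3902591339987902 len 0.14825503617525101 ang -74.30084 [-0.005803    0.00633765]
hinge 76 [0.4698 0.1684 0.1473] [0.4695 0.1689 0.1468] [0.0245 0.0251 0.0123]
wbar 66 [0.5128 0.2919 0.1218] [0.5126 0.2923 0.1218] [0.0257 0.0231 0.0113]
pin 68 [0.431 0.072 0.146] [0.4317 0.0719 0.1463] [0.0219 0.0197 0.0137]
side
screen 101 z 0.1465 mid 0.46446589191970444 0.054179968464511896 len 0.1756572350859642 ang 87.75645 [-0.00263994  0.0070965 ]
wing 421 z 0.1466 mid 0.4867372437891635 0.3907076891262993 len 0.148938262462616 ang -74.11875 [-0.00611866  0.00529806]
hinge 73 [0.4705 0.1705 0.1456] [0.4711 0.1689 0.1452] [0.0231 0.0255 0.0075]
wbar 51 [0.5179 0.291  0.1202] [0.5167 0.291  0.1194] [0.0187 0.0244 0.0066]
pin 50 [0.432  0.0734 0.1441] [0.4319 0.0709 0.1434] [0.0225 0.0253 0.008 ]
```

```bash
python3 -m inch '[[0,0,-3,0,0,-0.172,-1],[0,0,-3,0,0,-0.172,-1],[0,0,-3,0,0,-0.172,-1],[0,0,-3,0,0,-0.172,-1],[0,0,-3,0,0,-0.172,-1],[0,0,-3,0,0,-0.172,-1],[0,0,-3,0,0,-0.172,-1],[0,0,0,0,0,-0.172,-1]]' 20
python3 - <<'E'
from h import *
o=status.get_obs(); p=o["eef_pos"]; R=o["eef_rot"]; print(p,np.degrees(np.arctan2(R[1,1],R[0,1])),R[:,2],o["q"])
print(rows(np.array([.36,-.2,.45])-p),rows(np.array([.4855,.3905,.45])-np.array([.36,-.2,.45])))
E
```

```text
clock: 1.1
eef_pos: [0.1854, -0.5977, 0.4523]
eef_rot: [[-0.111, 0.994, 0.001], [0.994, 0.111, -0.004], [-0.004, 0.001, -1.0]]
force: [0.6, -0.1, -0.4]
opening: 0.998
gripper_force: 0.0
[ 0.18541446 -0.59765053  0.45234439] 6.400572621202047 [ 0.00119501 -0.00410284 -0.99999087] [-7.38539287e+01  1.50375075e+01  7.89739284e+01  3.97977733e-04
  8.57437198e+01 -8.02544420e+01]
[37.57 21.78  0.09] [57.28 19.05 -0.23]
```

```bash
python3 -m inch '[[5.4,3.1,0,0,0,0,-1],[5.4,3.1,0,0,0,0,-1],[5.4,3.1,0,0,0,0,-1],[5.4,3.1,0,0,0,0,-1],[5.4,3.1,0,0,0,0,-1],[5.4,3.1,0,0,0,0,-1],[5.2,3.1,0,0,0,0,-1],[5.2,1.8,0,0,0,0,-1]]'; python3 -m inch '[[5.2,1.8,0,0,0,0,-1],[5.2,1.8,0,0,0,0,-1],[5.2,1.8,0,0,0,0,-1],[5.2,1.8,0,0,0,0,-1],[5.2,1.8,0,0,0,0,-1],[5.2,1.8,0,0,0,0,-1],[5.2,1.8,0,0,0,0,-1],[5.2,1.8,0,0,0,-0.1,-1]]'
python3 - <<'E'
from h import *
o=status.get_obs(); p=o["eef_pos"]; R=o["eef_rot"]; print(p,np.degrees(np.arctan2(R[1,1],R[0,1])),o["q"])
print(rows(np.array([.4855,.3905,.136])-p))
E
```

```text
clock: 2.1
eef_pos: [0.374, -0.1445, 0.4495]
eef_rot: [[-0.106, 0.994, -0.0], [0.994, 0.106, 0.0], [0.0, -0.0, -1.0]]
force: [0.6, -0.4, 0.0]
opening: 0.999
gripper_force: 0.0
clock: 3.1
eef_pos: [0.4727, 0.2843, 0.4493]
eef_rot: [[-0.207, 0.978, -0.0], [0.978, 0.207, -0.0], [-0.0, -0.0, -1.0]]
force: [1.2, -0.5, 0.2]
opening: 1.002
gripper_force: 0.0
[0.47268986 0.28427887 0.44934573] 11.949241731647536 [ 2.97920556e+01  7.91802256e+00  8.81279644e+01 -9.98239111e-03
  8.39831836e+01  1.78438588e+01]
[10.14  3.47 31.33]
```

```bash
python3 -m inch '[[5,1.7,3,0,0,0,-1],[5.1,1.8,3,0,0,0,-1],[0,0,5,0,0,-0.066,-1],[0,0,5,0,0,0,-1],[0,0,5,0,0,0,-1],[0,0,4,0,0,0,-1],[0,0,0,0,0,0,-1],[0,0,0,0,0,0,-1]]'
python3 - <<'E'
from h import *
o=status.get_obs(); p=o["eef_pos"]; R=o["eef_rot"]; print(p,np.degrees(np.arctan2(R[1,1],R[0,1])),o["q"])
print(rows(np.array([.486,.3905,.136])-p))
E
```

```text
clock: 4.1
eef_pos: [0.4871, 0.389, 0.2011]
eef_rot: [[-0.269, 0.963, 0.001], [0.963, 0.269, 0.001], [0.001, 0.001, -1.0]]
force: [0.4, -0.3, 0.9]
opening: 1.0
gripper_force: 0.0
[0.48707038 0.38898816 0.20105064] 15.581276140383583 [3.75177698e+01 2.66054606e+01 9.53169357e+01 4.88470935e-04
 5.79883244e+01 2.19362107e+01]
[ 0.17 -0.07  6.51]
```

```bash
python3 -m inch '[[0.2,0,3.5,0,0,0,-1],[0,0,3,0,0,0,-1],[0,0,0,0,0,0,0],[0,0,0,0,0,0,0.4],[0,0,0,0,0,0,1],[0,0,0,0,0,0,1],[0,0,0,0,0,0,1],[0,0,0,0,0,0,1]]' 35
python3 - <<'E'
from h import *
o=status.get_obs(); p=o["eef_pos"]; R=o["eef_rot"]; print(p,np.degrees(np.arctan2(R[1,1],R[0,1])),o["force"],o["wrist_torque"])
E
```

```text
clock: 5.1
eef_pos: [0.4859, 0.3904, 0.1348]
eef_rot: [[-0.269, 0.963, 0.0], [0.963, 0.269, 0.0], [0.0, 0.0, -1.0]]
force: [-0.7, -0.4, -0.9]
opening: 0.357
gripper_force: 0.0
[0.48588247 0.39041854 0.13484081] 15.584135306717894 [-0.65640759 -0.39395863 -0.91676993] [-0.0466859  -0.11067625 -0.03926135]
```

Still closing.

```bash
python3 -m inch '[[0,0,0,0,0,0,1],[0,0,0,0,0,0,1],[0,0,0,0,0,0,1],[0,0,0,0,0,0,1]]' 35; python3 -m inch '[[0,0,-0.1,0,0,0,1],[0,0,-0.1,0,0,0,1],[0,0,0,0,0,0,1],[0,0,0,0,0,0,1]]'
python3 - <<'E'
from h import *
o=status.get_obs(); p=o["eef_pos"]; R=o["eef_rot"]; print(p,np.degrees(np.arctan2(R[1,1],R[0,1])),o["force"],o["wrist_torque"])
print(rows(np.array([.4741,.298,0])-p))
E
```

```text
clock: 5.6
eef_pos: [0.4855, 0.3902, 0.1344]
eef_rot: [[-0.269, 0.963, -0.001], [0.963, 0.269, -0.0], [-0.0, -0.001, -1.0]]
force: [-0.9, -1.0, -2.1]
opening: 0.136
gripper_force: 35.0
clock: 6.1
eef_pos: [0.4857, 0.3903, 0.1365]
eef_rot: [[-0.269, 0.963, -0.0], [0.963, 0.269, -0.0], [-0.0, -0.0, -1.0]]
force: [0.9, 0.5, -6.2]
opening: 0.134
gripper_force: 35.0
[0.48573825 0.39029176 0.13647213] 15.582375411977804 [ 0.90835843  0.54762232 -6.20200806] [-0.01695131 -0.0657105   0.01408703]
[-8.58 -3.6  13.65]
```

```bash
python3 -m inch '[[-1.9,-0.82,0,0,0,0,1],[-1.9,-0.82,0,0,0,0,1],[-1.9,-0.83,0,0,0,0,1],[-1.9,-0.83,0,0,0,0.06,1],[0,0,0,0,0,0.09,1],[0,0,0,0,0,0.09,1],[0,0,0,0,0,0.067,1],[0,0,0,0,0,0,1]]'
python3 - <<'E'
from h import *
o=status.get_obs(); p=o["eef_pos"]; R=o["eef_rot"]; print(p,np.degrees(np.arctan2(R[1,1],R[0,1])),o["force"])
for n in("top","side"):
    im,d,W=cloud(n); np.savez(f"/tmp/{n}1.npz",im=im,d=d,W=W)
    for c,r,lo,hi,nm in(((.4695,.1687),.016,.141,.156,"hinge"),((.4705,.2),.02,.112,.130,"wbar")):
        q=W[sel(W,*c,r,lo,hi)]
        if len(q): print(n,nm,len(q),((np.percentile(q,2,0)+np.percentile(q,98,0))/2).round(4),np.ptp(q,0).round(4))
    a=np.vstack([np.c_[im[140:230,200:340][...,::-1]]]) if n=="top" else im[170:360,250:400][...,::-1]
    cv2.imwrite(f"pics/{n}1.png",cv2.resize(a,None,fx=4 if n=="top" else 3,fy=4 if n=="top" else 3,interpolation=cv2.INTER_CUBIC))
E
```

```text
clock: 7.1
eef_pos: [0.4745, 0.3074, 0.1368]
eef_rot: [[0.037, 0.999, 0.0], [0.999, -0.037, 0.0], [0.0, 0.0, -1.0]]
force: [0.8, -0.3, -7.4]
opening: 0.135
gripper_force: 35.0
[0.47446554 0.3074452  0.13680261] -2.101729556750722 [ 0.80347282 -0.28417998 -7.41038861]
top hinge 82 [0.471  0.1688 0.1466] [0.0258 0.0272 0.0114]
top wbar 82 [0.4712 0.2062 0.1211] [0.0239 0.0252 0.0173]
side wbar 10 [0.4752 0.2045 0.12  ] [0.0142 0.022  0.0099]
```

View pics/side1.png

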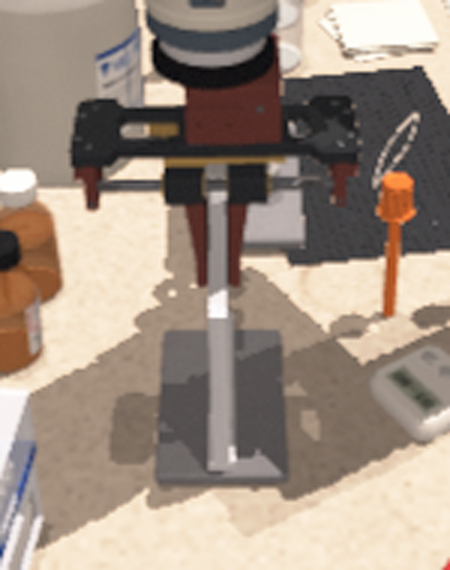

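View pics/top1.png

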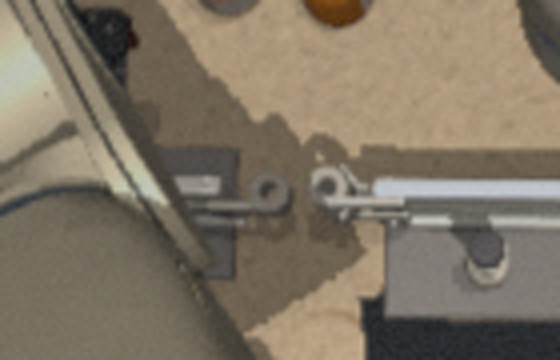

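Side crop: the wing hangs upright in the gripper, rail at (218,250). Top crop: the wing's barrel at (270,192) is in line with the screen's barrel at (326,187), with a gap of about 36 mm. Approaching along -y.

```bash
python3 -m inch '[[-0.6,0,0,0,0,0,1],[-0.6,0,0,0,0,0,1],[-0.6,0,0,0,0,0,1],[-0.5,0,0,0,0,0,1],[-0.3,0,0,0,0,0,1],[-0.2,0,0,0,0,0,1],[-0.1,0,0,0,0,0,1],[0,0,0,0,0,0,1]]'
python3 - <<'E'
from h import *
o=status.get_obs();print(o["force"],o["wrist_torque"],o["eef_pos"])
c=get_calibration("top"); f=200/np.tan(np.radians(c["fovy"])/2)
for u,v,z in((267.5,188,.1225),(281.5,186.75,.148)):
    r=np.array(c["orientation"])@[(u-c["cx"])/f,(v-c["cy"])/f,1]; print(c["position"]+r*(z-c["position"][2])/r[2])
E
```

```text
clock: 8.2
eef_pos: [0.4735, 0.2794, 0.1367]
eef_rot: [[0.035, 0.999, 0.0], [0.999, -0.035, 0.0], [0.0, 0.0, -1.0]]
force: [0.6, 0.2, -6.4]
opening: 0.136
gripper_force: 35.0
[ 0.58771817  0.19705952 -6.43392316] [ 0.02666169 -0.09447505  0.00756533] [0.47347002 0.27940371 0.13668574]
[0.47001229 0.20473697 0.1225    ]
[0.46876618 0.16760398 0.148     ]
```

```bash
python3 -m inch '[[-0.2,0,0,0,0,0,1],[-0.1,0,0,0,0,0,1],[-0.1,0,0,0,0,0,1],[-0.1,0,0,0,0,0,1],[0,0,0,0,0,0,1]]';python3 -m inch '[[-0.1,0,0,0,0,0,1],[-0.1,0,0,0,0,0,1],[0,0,0,0,0,0,1]]'
python3 - <<'E'
from h import *
o=status.get_obs();print(o["force"],o["wrist_torque"],o["eef_pos"])
E
```

```text
clock: 8.82
eef_pos: [0.4733, 0.2743, 0.1367]
eef_rot: [[0.035, 0.999, -0.0], [0.999, -0.035, -0.0], [-0.0, -0.0, -1.0]]
force: [0.2, -0.1, -7.2]
opening: 0.133
gripper_force: 35.0
clock: 9.2
eef_pos: [0.4732, 0.2723, 0.1367]
eef_rot: [[0.035, 0.999, -0.0], [0.999, -0.035, -0.0], [-0.0, -0.0, -1.0]]
force: [-0.9, -0.3, -7.4]
opening: 0.135
gripper_force: 35.0
[-0.85757771 -0.29184576 -7.36867344] [-0.03270224 -0.08725482 -0.0335434 ] [0.47319656 0.27225039 0.13667853]
```

```bash
for i in 1 2; do python3 -m inch '[[-0.05,0,0,0,0,0,1],[-0.05,0,0,0,0,0,1],[0,0,0,0,0,0,1]]' | egrep 'pos|force:'; done
python3 - <<'E'
from h import *
o=status.get_obs();print(o["force"],o["wrist_torque"],o["eef_pos"])
E
```

```text
eef_pos: [0.4732, 0.2713, 0.1367]
force: [-0.3, 0.3, -6.7]
gripper_force: 35.0
eef_pos: [0.4731, 0.2703, 0.1367]
force: [-0.4, 0.2, -7.1]
gripper_force: 35.0
[-0.41582786  0.18415254 -7.10053593] [-0.07023662 -0.08571499 -0.04219752] [0.47313391 0.27028457 0.13668183]
```

```bash
python3 -m inch '[[-0.05,0,0,0,0,0,1],[-0.05,0,0,0,0,0,1],[0,0,0,0,0,0,1]]' | egrep 'pos|force:';  python3 -c '
from h import *
o=status.get_obs();print(o["force"],o["wrist_torque"])'; python3 -m inch '[[-0.05,0,0,0,0,0,1],[-0.05,0,0,0,0,0,1],[0,0,0,0,0,0,1]]' | egrep 'pos|force:';python3 -c '
from h import *
o=status.get_obs();print(o["force"],o["wrist_torque"])'
```

```text
eef_pos: [0.4731, 0.2693, 0.1367]
force: [-1.1, -0.2, -6.5]
gripper_force: 35.0
[-1.10490259 -0.18150069 -6.51331995] [ 0.01193765 -0.0724339  -0.00433599]
eef_pos: [0.4733, 0.2687, 0.1368]
force: [-0.6, 2.8, -7.4]
gripper_force: 35.0
[-0.63727599  2.78561133 -7.37339117] [ 0.42555538 -0.06718583  0.01455615]
```

```bash
python3 -m inch '[[-0.05,0,0,0,0,0,1],[0,0,0,0,0,0,1]]' | egrep 'pos|force:';  python3 -c '
from h import *
o=status.get_obs();print(o["force"],o["wrist_torque"])
im,d,W=cloud("top"); cv2.imwrite("pics/top2.png",cv2.resize(im[150:220,225:335][...,::-1],None,fx=6,fy=6,interpolation=cv2.INTER_CUBIC))'
```

```text
eef_pos: [0.4734, 0.2685, 0.1369]
force: [0.7, 5.0, -6.0]
gripper_force: 35.0
[ 0.65916624  4.96915704 -5.96418956] [ 0.90417031 -0.02400826 -0.01415414]
```

View pics/top2.png

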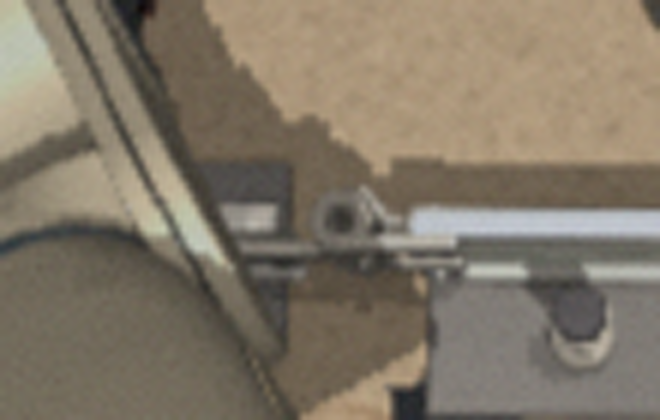

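Top crop: the wing's barrel is hidden under the screen's barrel at (343,218), and the contact is symmetric at about 5 N. I'll lower the wing onto its foot, ease off and release.

```bash
python3 -m inch '[[0,0,0.1,0,0,0,1],[0,0,0.1,0,0,0,1],[0,0,0,0,0,0,1]]' | egrep 'pos|force:';  python3 -m inch '[[0,0,0.05,0,0,0,1],[0,0,0,0,0,0,1]]' | egrep 'pos|force:'; python3 -c '
from h import *
o=status.get_obs();print(o["force"],o["wrist_torque"],o["eef_rot"][:,2])'
```

```text
eef_pos: [0.4736, 0.2686, 0.1354]
force: [-1.2, 5.3, -2.4]
gripper_force: 35.0
eef_pos: [0.4736, 0.2687, 0.1349]
force: [-0.8, 6.5, -2.2]
gripper_force: 35.0
[-0.8387817   6.48838815 -2.24847253] [ 0.48912785  0.12946932 -0.11499346] [ 0.00133943  0.00134654 -0.9999982 ]
```

```bash
python3 -m inch '[[0,0,0,0,0,0,0.5],[0,0,0,0,0,0,0],[0,0,0,0,0,0,0],[0,0,0,0,0,0,0],[0,0,-1,0,0,0,0],[0,0,-3,0,0,0,-0.3],[0,0,-4,0,0,0,-0.3],[0,0,-4,0,0,0,-0.3]]'; python3 -m inch '[[-2.5,0,0,0,0,0,-0.3],[-5,-1,0,0,0,0,-0.3],[-5,-1,0,0,0,0,-0.3],[-5,-1,0,0,0,0,-0.3],[0,0,0,0,0,-0.174,-0.3],[0,0,0,0,0,-0.174,-0.3],[0,0,0,0,0,-0.174,-0.3],[0,0,0,0,0,-0.174,-0.3]]'
python3 - <<'E'
from h import *
o=status.get_obs(); p=o["eef_pos"]; R=o["eef_rot"]; print(p,np.degrees(np.arctan2(R[1,1],R[0,1])),o["q"][5],o["force"])
E
```

```text
clock: 12.62
eef_pos: [0.4729, 0.2678, 0.2559]
eef_rot: [[0.035, 0.999, 0.0], [0.999, -0.035, 0.0], [0.0, 0.0, -1.0]]
force: [0.3, 0.1, 0.5]
opening: 0.65
gripper_force: 0.0
clock: 13.62
eef_pos: [0.437, 0.0939, 0.2549]
eef_rot: [[-0.618, 0.786, 0.001], [0.786, 0.618, 0.0], [-0.0, 0.001, -1.0]]
force: [-0.6, 0.3, 0.3]
opening: 0.648
gripper_force: 0.0
[0.43701002 0.09392083 0.25487716] 38.190470917935784 -27.586775435764636 [-0.58457977  0.3310684   0.2591079 ]
```

```bash
python3 -m inch '[[0,0,0,0,0,-0.174,-0.3],[0,0,0,0,0,-0.174,-0.3],[0,0,0,0,0,-0.174,-0.3],[0,0,0,0,0,-0.174,-0.3],[0,0,0,0,0,-0.173,-0.3],[0,0,0,0,0,0,-0.3]]' >/dev/null
python3 - <<'E'
from h import *
o=status.get_obs(); p=o["eef_pos"]; R=o["eef_rot"]; print(p,np.degrees(np.arctan2(R[1,1],R[0,1])),o["q"][5],o["opening"],o["clock"])
print(rows(np.array([.4318,.0715,.141])-p))
im,d,W=cloud("side"); cv2.imwrite("pics/side3.png",cv2.resize(im[130:350,250:430][...,::-1],None,fx=2.7,fy=2.7,interpolation=cv2.INTER_CUBIC))
q=W[sel(W,.473,.268,.075,.141,.156)][:,:2].astype(np.float32)
vx,vy,x,y=cv2.fitLine(q,cv2.DIST_HUBER,0,.001,.001).ravel(); s=(q-[x,y])@[vx,vy]; m=np.percentile(s,[.5,99.5]); print("wing",len(q),x+m.mean()*vx,y+m.mean()*vy,np.ptp(m),np.degrees(np.arctan2(vy,vx)))
E
```

```text
[0.43699817 0.09402397 0.2547189 ] 87.5740321091258 -76.95842586646651 0.6492076550180886 14.375
[ 0.43 -2.27 11.37]
wing 265 0.4752880484781989 0.26839351197913863 0.14793026432394982 87.28027
```

View pics/side3.png

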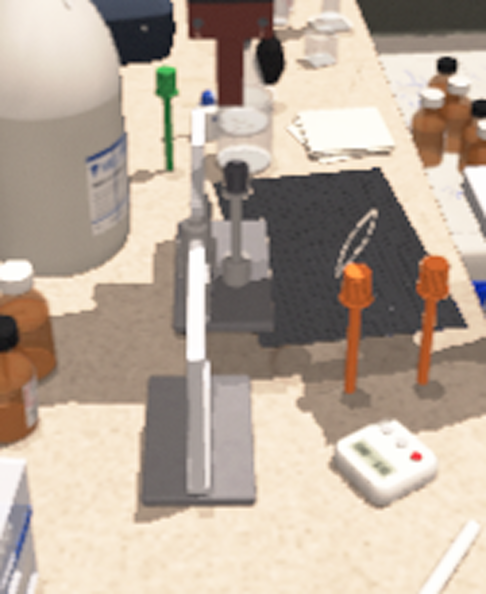

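Side crop: the wing stands upright in line with the screen at about (200,370), and the dark pin is in its boss at (237,180). Going for the pin.

```bash
python3 -m inch '[[0.43,-2.27,0,0,0,0,-0.3],[0,0,3,0,0,0,-0.3],[0,0,3,0,0,0,-0.3],[0,0,3,0,0,0,-0.3],[0,0,2.4,0,0,0,-0.3],[0,0,0,0,0,0,-0.3],[0,0,0,0,0,0,1],[0,0,0,0,0,0,1]]' 12; python3 -m inch '[[0,0,0,0,0,0,1],[0,0,0,0,0,0,1],[0,0,0,0,0,0,1],[0,0,0,0,0,0,1]]' 12;python3 - <<'E'
from h import *
o=status.get_obs(); print(o["force"],o["wrist_torque"],o["eef_pos"])
E
```

```text
clock: 15.42
eef_pos: [0.4325, 0.0716, 0.1413]
eef_rot: [[-0.999, 0.041, 0.002], [0.041, 0.999, 0.0], [-0.002, 0.0, -1.0]]
force: [0.4, 0.7, -0.3]
opening: 0.462
gripper_force: 0.0
clock: 15.92
eef_pos: [0.4322, 0.0715, 0.1406]
eef_rot: [[-0.999, 0.041, 0.001], [0.041, 0.999, 0.0], [-0.001, 0.0, -1.0]]
force: [-0.1, -0.7, 6.3]
opening: 0.245
gripper_force: 12.0
[-0.05872718 -0.70363549  6.31389188] [-0.16051227 -0.05656917  0.00787398] [0.43219032 0.07150726 0.14057466]
```

```bash
python3 -m inch '[[0,0,-0.5,0,0,0,1],[0,0,-0.5,0,0,0,1],[0,0,-0.5,0,0,0,1],[0,0,-1,0,0,0,1],[0,0,-1,0,0,0,1]]' 20 |egrep 'pos|force:'; python3 -m inch '[[0,0,-2,0,0,0,1],[0,0,-3,0,0,0,1],[0,0,-3,0,0,0,1],[0,0,-3,0,0,0,1],[0,0,0,0,0,0,1],[0,0,0,0,0,0,1]]'
python3 - <<'E'
from h import *
o=status.get_obs(); p=o["eef_pos"];print(o["force"],o["wrist_torque"],p)
for n in("top","side"):
    im,d,W=cloud(n); np.savez(f"/tmp/{n}4.npz",im=im,d=d,W=W); print(n,proj(n,[p-[0,0,.02],p-[0,0,.12]]))
    if n=="side": cv2.imwrite("pics/side4.png",cv2.resize(im[90:290,270:400][...,::-1],None,fx=3,fy=3,interpolation=cv2.INTER_CUBIC))
E
```

```text
eef_pos: [0.4318, 0.0715, 0.1759]
force: [-0.5, -0.4, -0.4]
gripper_force: 20.0
clock: 17.3
eef_pos: [0.4312, 0.0714, 0.2846]
eef_rot: [[-0.999, 0.041, -0.001], [0.041, 0.999, -0.0], [0.001, -0.0, -1.0]]
force: [0.0, -0.2, -0.3]
opening: 0.245
gripper_force: 20.0
[ 0.04751311 -0.1664787  -0.31964948] [ 0.0830928  -0.12547554  0.02178762] [0.43115281 0.07143112 0.28455934]
top [[320.62244771 195.39778965]
 [321.12407905 200.38044113]]
side [[336.69161833 147.16899442]
 [336.77712414 184.52711466]]
```

View pics/side4.png

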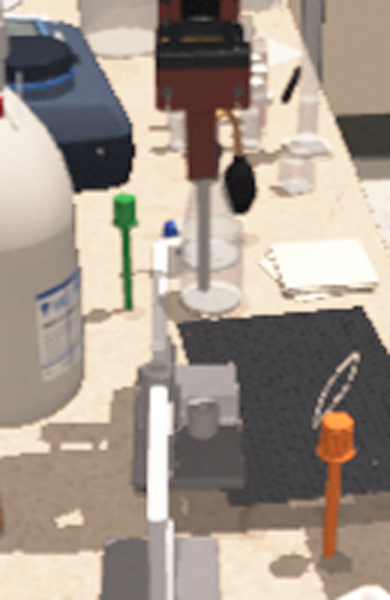

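Run:
```python
from h import *
def ray(n,u,v,z):
    c=get_calibration(n); f=200/np.tan(np.radians(c["fovy"])/2); c_=np.array(c["position"])
    r=np.array(c["orientation"])@[(u-c["cx"])/f,(v-c["cy"])/f,1]; return (c_+r*(z-c_[2])/r[2]).round(4)
im=np.load("/tmp/top0.npz")["im"]; g=im.mean(2)
print(g[180:194,275:290].astype(int))
v,u=np.mgrid[0:400,0:640]
m=(np.hypot(u-281.5,v-186.6)<2.9); w=np.clip(130-g,0,None)*m
print((u*w).sum()/w.sum(),(v*w).sum()/w.sum(),ray("top",(u*w).sum()/w.sum(),(v*w).sum()/w.sum(),.146))
# pin head top in top image before grasp
W0=np.load("/tmp/top0.npz")["W"]
S=np.load("/tmp/side4.npz"); W=S["W"]
m=sel(W,.431,.0714,.02,.165,.262); 
for r in range(150,192,3):
    c=np.where(m[r])[0]
    if len(c): print(r,c.min(),c.max(),W[r,c].mean(0).round(4))
```

```text
[[114 102 100 102 118 124 109 100  97  96 105 100 106 101 103]
 [142 114 100 101 107 127 131 119 118 106 147 125 106 104  98]
 [156 144 110 128 152 163 162 162 160 139 135 148 118 101 100]
 [156 153 129 154 171 167 161 167 171 161 142 132 149 112  98]
 [153 150 148 165 163 135 116 117 146 171 164 121 162 152 115]
 [158 151 163 171 139 101  82  82 105 156 170 145 125 162 137]
 [159 150 170 171 115  79  80  78  93 154 173 155 102 120 159]
 [156 147 169 170 114  88  82  80  92 155 173 145  88  81 125]
 [154 146 158 170 149 122 104  97 126 164 172 130  94  82 120]
 [152 155 155 166 168 164 167 166 169 175 178 168 160 157 162]
 [150 152 156 147 164 171 178 179 172 179 183 182 183 186 184]
 [149 153 153 137 127 132 141 136 131 130 127 128 126 126 124]
 [148 149 150 146 126 120 111 103 107  90  99 137  98  81  77]
 [153 152 140 144 137 133 129 129 127 123 153 138  93  71 101]]
281.3231486276541 186.2071465561885 [0.4704 0.1682 0.146 ]
150 332 342 [0.431  0.0795 0.261 ]
153 335 339 [0.4306 0.0738 0.2507]
156 335 339 [0.4307 0.075  0.2436]
159 335 339 [0.4307 0.0741 0.2353]
162 335 339 [0.4306 0.0736 0.2272]
165 335 339 [0.4306 0.0735 0.2192]
168 335 339 [0.4307 0.0736 0.2112]
171 335 339 [0.4307 0.0742 0.2034]
174 335 339 [0.4307 0.0739 0.1951]
177 336 339 [0.4296 0.0749 0.1874]
180 336 339 [0.4295 0.0734 0.1783]
183 336 339 [0.4295 0.0736 0.17  ]
```

```bash
python3 -m inch '[[-0.9,2.5,0,0,0,0,1],[-0.9,2.5,0,0,0,0,1],[-0.9,2.5,0,0,0,0,1],[-0.83,2.34,0,0,0,0,1],[0,0,0,0,0,0,1],[0,0,0,0,0,0,1]]'
python3 - <<'E'
from h import *
o=status.get_obs(); p=o["eef_pos"];print(o["force"],o["wrist_torque"],p,rows(np.array([.4705,.1683,p[2]])-p))
im,d,W=cloud("side"); m=sel(W,p[0],p[1],.02,.165,.262)
for r in range(130,240,6):
    c=np.where(m[r])[0]
    if len(c): print(r,c.min(),c.max(),W[r,c].mean(0).round(4))
print(proj("side",[p-[0,0,.02],p-[0,0,.12]]))
cv2.imwrite("pics/side5.png",cv2.resize(im[130:250,285:385][...,::-1],None,fx=5,fy=5,interpolation=cv2.INTER_CUBIC))
E
```

```text
clock: 18.15
eef_pos: [0.4702, 0.1678, 0.2842]
eef_rot: [[-0.999, 0.04, -0.002], [0.04, 0.999, -0.001], [0.002, -0.001, -1.0]]
force: [-0.9, 0.2, -0.3]
opening: 0.248
gripper_force: 20.0
[-0.86008715  0.19691533 -0.31484004] [ 0.06734428 -0.09721714  0.0340563 ] [0.47022234 0.16780943 0.28420873] [-0.03  0.05 -0.  ]
172 320 323 [0.47   0.1717 0.2531]
178 320 324 [0.4692 0.1718 0.2386]
184 320 324 [0.4695 0.1718 0.2238]
190 320 324 [0.4698 0.1709 0.2081]
196 320 324 [0.4701 0.171  0.1928]
202 321 324 [0.4694 0.1714 0.1774]
[[321.21185059 166.54209592]
 [322.1827446  206.12298021]]
```

View pics/side5.png

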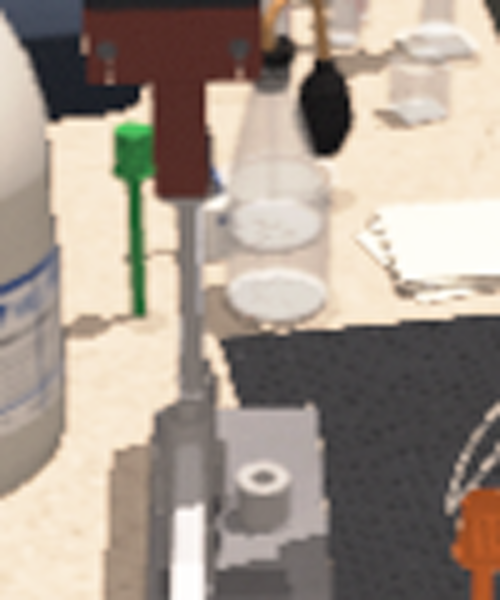

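Side crop: the pin's foot at (193,400) is over the barrel mouth at about (188,410). Adjusting by half a millimetre, then descending by feel.

```bash
python3 -m inch '[[-0.04,0.05,0,0,0,0,1],[0,0,0.4,0,0,0,1],[0,0,0.4,0,0,0,1],[0,0,0.2,0,0,0,1],[0,0,0,0,0,0,1]]' |egrep 'pos|force:'; python3 -m inch '[[0,0,0.1,0,0,0,1],[0,0,0.1,0,0,0,1],[0,0,0.1,0,0,0,1],[0,0,0,0,0,0,1]]' |egrep 'pos|force:';python3 -m inch '[[0,0,0.1,0,0,0,1],[0,0,0.1,0,0,0,1],[0,0,0,0,0,0,1]]' |egrep 'pos|force:'; python3 -c '
from h import *
o=status.get_obs(); print(o["force"],o["wrist_torque"],o["clock"])'
```

```text
eef_pos: [0.4713, 0.1688, 0.2749]
force: [0.9, 0.1, -1.2]
gripper_force: 20.0
eef_pos: [0.4714, 0.1689, 0.2721]
force: [0.0, -0.4, -0.2]
gripper_force: 20.0
eef_pos: [0.4714, 0.1688, 0.2701]
force: [0.2, -0.4, -0.6]
gripper_force: 20.0
[ 0.24254838 -0.42241188 -0.61411419] [ 0.02970755 -0.20457512  0.02171616] 19.7
```

```bash
python3 -m inch '[[0,0,0.1,0,0,0,1],[0,0,0.1,0,0,0,1],[0,0,0,0,0,0,1]]' |egrep 'pos|force:'; python3 -m inch '[[0,0,0.1,0,0,0,1],[0,0,0,0,0,0,1]]' |egrep 'pos|force:'; python3 -c '
from h import *
o=status.get_obs(); print(o["force"],o["wrist_torque"],o["clock"])'
```

```text
eef_pos: [0.4714, 0.1688, 0.2681]
force: [0.5, -0.9, -1.0]
gripper_force: 20.0
eef_pos: [0.4714, 0.1688, 0.2671]
force: [-0.4, 0.1, -0.2]
gripper_force: 20.0
[-0.36675517  0.07306672 -0.24434973] [-0.21620045 -0.14801685  0.00707252] 20.325
```

```bash
for i in 1 2; do python3 -m inch '[[0,0,0.15,0,0,0,1],[0,0,0.15,0,0,0,1],[0,0,0.15,0,0,0,1],[0,0,0,0,0,0,1]]' |egrep 'pos|force:'; python3 -c '
from h import *
o=status.get_obs(); print(o["force"],o["wrist_torque"],o["clock"])'; done
```

```text
eef_pos: [0.4713, 0.1688, 0.2625]
force: [0.7, -0.6, -2.4]
gripper_force: 20.0
[ 0.68976787 -0.5847115  -2.37113797] [-0.26034263 -0.26533201 -0.03130833] 20.825
eef_pos: [0.4713, 0.1688, 0.258]
force: [-0.3, -1.0, -1.6]
gripper_force: 20.0
[-0.3129677  -0.99169021 -1.60874909] [-0.22182213 -0.29742154  0.01409911] 21.325
```

```bash
python3 -m inch '[[-0.02,-0.05,0,0,0,0,1],[0,0,0.15,0,0,0,1],[0,0,0.15,0,0,0,1],[0,0,0.1,0,0,0,1],[0,0,0,0,0,0,1]]' |egrep 'pos|force:'; python3 -c '
from h import *
o=status.get_obs(); print(o["force"],o["wrist_torque"],o["clock"])'; python3 -m inch '[[0,0,0.1,0,0,0,1],[0,0,0.1,0,0,0,1],[0,0,0.1,0,0,0,1],[0,0,0.1,0,0,0,1],[0,0,0,0,0,0,1]]' |egrep 'pos|force:'; python3 -c '
from h import *
o=status.get_obs(); print(o["force"],o["wrist_torque"],o["clock"])'
```

```text
eef_pos: [0.4715, 0.1684, 0.2541]
force: [0.0, -0.1, -1.1]
gripper_force: 20.0
[ 0.01912805 -0.11384296 -1.11254862] [-0.00766662 -0.15573963  0.02525296] 21.95
eef_pos: [0.4715, 0.1683, 0.2501]
force: [-0.5, -0.3, -0.6]
gripper_force: 20.0
[-0.45757738 -0.26477283 -0.64290406] [-0.00591698 -0.16841187  0.02479159] 22.575
```

```bash
python3 -m inch '[[0,-0.03,0.1,0,0,0,1],[0,0,0.1,0,0,0,1],[0,0,0.1,0,0,0,1],[0,0,0.05,0,0,0,1],[0,0,0,0,0,0,1]]' |egrep 'pos|force:'; python3 -c '
from h import *
o=status.get_obs(); print(o["force"],o["wrist_torque"],o["clock"])'; for i in 1 2 ; do python3 -m inch '[[0,0,0.1,0,0,0,1],[0,0,0,0,0,0,1]]' |egrep 'pos|force:'; python3 -c '
from h import *
o=status.get_obs(); print(o["force"],o["wrist_torque"],o["clock"])'; done
```

```text
eef_pos: [0.4716, 0.168, 0.2467]
force: [1.0, -0.9, -1.6]
gripper_force: 20.0
[ 0.99989628 -0.94396819 -1.57808826] [ 0.0483422  -0.16345923 -0.0056601 ] 23.2
eef_pos: [0.4715, 0.168, 0.2456]
force: [-0.3, 0.1, 0.1]
gripper_force: 20.0
[-0.26458351  0.1409996   0.06825103] [ 0.08034305 -0.12438952  0.02029336] 23.45
eef_pos: [0.4715, 0.168, 0.2446]
force: [0.2, 0.0, -1.1]
gripper_force: 20.0
[ 0.24526421  0.02739989 -1.12808374] [ 0.03071714 -0.1694522   0.01823014] 23.7
```

```bash
for i in 1 2 3 4; do python3 -m inch '[[0,0,0.1,0,0,0,1],[0,0,0,0,0,0,1]]' |egrep 'pos'; python3 -c '
from h import *
o=status.get_obs(); print(o["force"],o["wrist_torque"],o["clock"])'; done
```

```text
eef_pos: [0.4716, 0.168, 0.2436]
[ 0.2536665  -0.07166642 -1.54040928] [-0.01349117 -0.17626989 -0.00447034] 23.95
eef_pos: [0.4716, 0.168, 0.2426]
[ 0.48709736 -0.28226459 -1.02981033] [-0.04134962 -0.10980957 -0.01666927] 24.2
eef_pos: [0.4716, 0.168, 0.2416]
[ 0.44467458 -0.13046678 -1.15016304] [-0.02894175 -0.19882872  0.00394629] 24.45
eef_pos: [0.4716, 0.168, 0.2406]
[-0.08888349  0.32283502 -0.96144048] [ 0.01233593 -0.10450413 -0.03292311] 24.7
```

```bash
for i in 1 2 3; do python3 -m inch '[[0,0,0.15,0,0,0,1],[0,0,0.2,0,0,0,1],[0,0,0.2,0,0,0,1],[0,0,0.2,0,0,0,1],[0,0,0.15,0,0,0,1],[0,0,0,0,0,0,1]]' |egrep 'pos'; python3 -c '
from h import *
o=status.get_obs(); print(o["force"],o["wrist_torque"],o["clock"])'; done
```

```text
eef_pos: [0.4715, 0.168, 0.2315]
[-0.49923181  0.13081989 -3.21028791] [-0.12169951 -0.18689443  0.00930728] 25.45
eef_pos: [0.4715, 0.168, 0.2225]
[-3.07004811e-03 -8.61835122e-01 -3.24170727e+00] [-0.11720546 -0.19313104  0.06576271] 26.2
eef_pos: [0.4715, 0.168, 0.2135]
[ 0.46076609 -0.84512302 -1.141479  ] [-0.18733902 -0.24966256  0.02617399] 26.95
```

```bash
for i in 1 2 3 4; do python3 -m inch '[[0,0,0.1,0,0,0,1],[0,0,0.1,0,0,0,1],[0,0,0,0,0,0,1]]' |egrep 'pos'; python3 -c '
from h import *
o=status.get_obs(); print(o["force"],o["wrist_torque"],o["clock"])'; done
```

```text
eef_pos: [0.4716, 0.168, 0.2116]
[ 0.5245315  -0.93316653 -0.57574157] [-0.23856756 -0.20518277  0.00905577] 27.325
eef_pos: [0.4715, 0.1681, 0.2096]
[ 0.05618968 -0.64629142 -0.77710048] [-0.17538812 -0.20592118  0.02646446] 27.7
eef_pos: [0.4715, 0.168, 0.2075]
[-0.35363663 -1.05309624 -1.17560454] [-0.23882193 -0.19376652  0.02216314] 28.075
eef_pos: [0.4715, 0.168, 0.2056]
[ 0.08079086 -0.95395088 -0.39963495] [-0.25185097 -0.25516362 -0.11992641] 28.45
```

```bash
for i in 1 2 3; do python3 -m inch '[[0,0,0.15,0,0,0,1],[0,0,0.2,0,0,0,1],[0,0,0.2,0,0,0,1],[0,0,0.2,0,0,0,1],[0,0,0.15,0,0,0,1],[0,0,0,0,0,0,1]]' |egrep 'pos'; python3 -c '
from h import *
o=status.get_obs(); print(o["force"],o["wrist_torque"],o["clock"])'; done
```

```text
eef_pos: [0.4715, 0.168, 0.1965]
[ 0.21444244 -1.5853313  -2.39884424] [-0.29855486 -0.26534384  0.02061274] 29.2
eef_pos: [0.4715, 0.168, 0.1875]
[-0.65828889 -1.90263185 -1.62869691] [-0.43329098 -0.32218255  0.04640555] 29.95
eef_pos: [0.4715, 0.168, 0.1785]
[ 0.7968981  -3.79180323 -1.75101126] [-0.61003993 -0.2983991  -0.0160025 ] 30.7
```

```bash
python3 -m inch '[[-0.02,-0.04,0,0,0,0,1],[0,0,0.1,0,0,0,1],[0,0,0.1,0,0,0,1],[0,0,0.1,0,0,0,1],[0,0,0,0,0,0,1]]' |egrep 'pos'; python3 -c '
from h import *
o=status.get_obs(); print(o["force"],o["wrist_torque"],o["clock"])';  for i in 1 2 3; do python3 -m inch '[[0,0,0.1,0,0,0,1],[0,0,0.05,0,0,0,1],[0,0,0,0,0,0,1]]' |egrep 'pos'; python3 -c '
from h import *
o=status.get_obs(); print(o["force"],o["wrist_torque"],o["clock"])'; done
```

```text
eef_pos: [0.4717, 0.1677, 0.1756]
[-0.13066556 -0.40769162 -0.74824499] [-0.08357612 -0.20256139 -0.01213431] 31.325
eef_pos: [0.4717, 0.1677, 0.1741]
[-0.03026408 -1.56832544 -1.23742734] [-0.01191212 -0.24314436 -0.01809389] 31.7
eef_pos: [0.4717, 0.1677, 0.1726]
[ 0.28543867 -0.44675135 -0.72120273] [-0.01206938 -0.21367458  0.00645539] 32.075
eef_pos: [0.4718, 0.1677, 0.1717]
[-1.73817934 -1.33441419  5.58586793] [-0.16618312  0.19996531  0.01410401] 32.45
```

The flange is home: 5.6 N at exactly the predicted height. Releasing and rising.

```bash
python3 -m inch '[[0,0,0,0,0,0,0.3],[0,0,0,0,0,0,0.1],[0,0,0,0,0,0,0],[0,0,0,0,0,0,0],[0,0,-1,0,0,0,0],[0,0,-2,0,0,0,0],[0,0,-4,0,0,0,0],[0,0,-5,0,0,0,0]]'; python3 -m inch '[[5,0,-2,0,0,0,0],[5,0,0,0,0,0,0],[0,0,0,0,0,0,0],[0,0,0,0,0,0,0]]' >/dev/null
python3 - <<'E'
from h import *
im,d,W=cloud("side"); a=im[150:350,260:400]; cv2.imwrite("pics/side6.png",cv2.resize(a[...,::-1],None,fx=3,fy=3,interpolation=cv2.INTER_CUBIC))
p=W[sel(W,.471,.168,.016,.16,.19)]; print(len(p),np.percentile(p,2,0),np.percentile(p,98,0))
E
```

```text
clock: 33.45
eef_pos: [0.4712, 0.1675, 0.2924]
eef_rot: [[-0.999, 0.041, -0.001], [0.041, 0.999, -0.0], [0.001, -0.001, -1.0]]
force: [0.3, -0.6, -0.7]
opening: 0.5
gripper_force: 0.0
100 [0.46153762 0.16027601 0.16102489] [0.48194376 0.18048391 0.17841803]
```

View pics/side6.png

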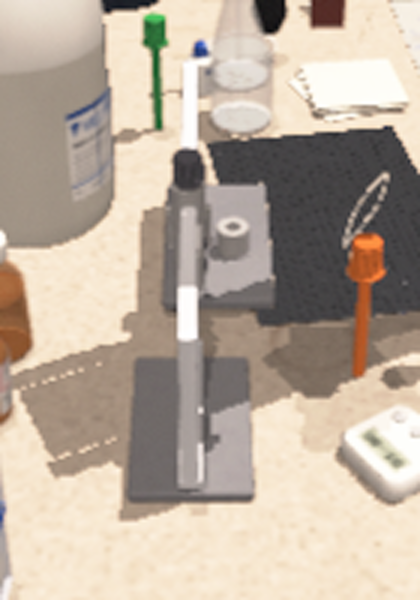

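The pin head at crop (188,167) sits on the hinge with its top at z ≈ 0.178, as expected when fully home. The wing is upright, the socket is empty, and the bystanders are where they were.

```bash
python3 -c '
from h import *
print(robot.hand_in())'
```

```text
the job is handed in; nothing more can be done
None
```

The splash screen is assembled and handed in at about 34 s of the 54 s allowed: the wing stands upright in line with the screen, and the pin is through all three barrels with its head home (head top measured at z ≈ 0.178 m); the hand-in returned no verdict.

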